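Spin-check the sample carousel and park it on its mark

TASK

Check that the sampler's carousel runs freely and park it: with closed fingertips in one of its finger notches, flick the wheel (either way round) so that it spins on by itself, untouched, and its red mark runs past the green zone at least once. When the red mark comes round to the green zone again, brake the wheel with a fingertip so that it stops there, mark inside the green, without letting it stop anywhere else after that first pass; then lift clear. Do not touch the vials, and do not shift or lift anything else on the bench.

Things in the scene. Friction and masses are not known exactly. Their poses are not given: they have to be found in the camera images.
- sampler: fixed grey-blue round sampler base, 300 mm across, its deck 40 mm above the bench. Origin at the centre of its underside, z up; its -x axis points from the centre to the middle of the green zone, a green patch painted on the deck just outside the wheel, 15 degrees to either side of that axis.
- wheel_centre (a point): centre of the carousel wheel's flat top face, on its upright axis, 70 mm above the bench. The wheel is an aluminium disc, radius 116 mm, 14 mm thick (underside 16 mm above the deck), about 0.8 kg, on a very free bearing: after a good flick it coasts for many seconds, slowing gradually. In the middle, a flat black hub cap of radius 22 mm, 8 mm tall.
- red_mark (a point): point on the wheel's top face, 100 mm from its axis, in the middle of the red radial line (7 mm wide) on one lobe; the red-capped vial stands on the same radius.
- green_zone (a point): fixed point above the deck at the wheel's top height, 100 mm from the axis, where red_mark lies when the mark is exactly in the middle of the green zone.
- carousel (a joint): wheel angle in rad, growing anticlockwise seen from above, no end stops; it counts on over whole turns. 0 and every whole turn (6.283) = red mark in the middle of the green zone. Starts between 0.8 and 5.4.
- wheel: the wheel; origin at wheel_centre, -x axis to the red mark. Six flat rim lobes 60 mm wide, centred on the mark and every 60 degrees; midway between lobes, six finger notches right through, open outwards, 81 to 116 mm from the axis, 30 mm wide inside, 50 mm at the rim. Pushing a notch's side along the rim turns the wheel; pressing a few newtons on a lobe's top brakes it (it is rigid: land slowly).
- vials: six amber vials fixed upright on the wheel, 19 mm across, 50 mm from the axis, tops 27 mm above the wheel's top face; one has a red cap, the others white. Origin as the wheel's. Not to be touched.
- spare_vial: loose amber glass vial with white cap, 19 mm across, 40 mm tall, standing beside the sampler; origin at the centre of its underside. To be left alone.
- spare_vial_blue: loose amber glass vial with blue cap, 19 mm across, 40 mm tall, standing beside the sampler; origin at the centre of its underside. To be left alone.
- media_bottle: loose clear glass bottle with orange cap, 68 mm across, about 150 mm tall; origin at the centre of its underside. To be left alone.
- reagent_jar: loose white jar with grey cap and orange label, 80 mm across, about 140 mm tall; origin at the centre of its underside. To be left alone.
- beaker: loose clear beaker, 68 mm across, 80 mm tall; origin at the centre of its underside. To be left alone.
- tip_tray: loose teal open tray, 80 x 120 mm, 45 mm tall; origin at the centre of its underside. To be left alone.
- wash_bottle: loose white bottle with blue label, 72 mm across, about 150 mm tall; origin at the centre of its underside. To be left alone.

How it is judged (in metres and radians):
On the way, in this order (a step that is already met when the one before it is completed fails the run):
1. the flicked wheel spins untouched and its red mark has run past the green zone (((value of joint carousel above 6.783 rad and velocity of joint carousel above 0.3 rad/s) or (value of joint carousel below -0.5 rad and velocity of joint carousel below -0.3 rad/s)) and contact force between the fingers and wheel below 0.05 N), for 0.4 s.
2. a fingertip brakes the wheel to a stop with the red mark in the green zone (contact force between the fingers and wheel above 0.3 N and velocity of joint carousel between -0.06 and 0.06 rad/s and distance between red_mark and green_zone below 0.03 m), for 0.15 s.
At the end, for the whole second after the job is handed in: the wheel is at rest (under 0.03 rad/s) after its spin with the red mark within 30 mm (about 17 degrees of turn) of the middle of the green zone (distance between red_mark and green_zone below 0.03 m and velocity of joint carousel between -0.03 and 0.03 rad/s and (value of joint carousel above 6.783 rad or value of joint carousel below -0.5 rad)); the robot touches nothing.
It fails at once if after its mark first ran past the zone, the wheel stopped outside the green zone ((value of joint carousel above 6.783 rad or value of joint carousel below -0.5 rad) and velocity of joint carousel between -0.02 and 0.02 rad/s and distance between red_mark and green_zone above 0.03 m).
It fails at once if the vials were touched (contact force between any of the fingers, the arm and vials above 1 N).
It fails at once if something else on the bench was shifted or lifted (distance of any of spare_vial, spare_vial_blue, media_bottle, reagent_jar, beaker, tip_tray, wash_bottle from where it was at the start of the episode above 0.015 m).
It also fails if it takes over 54 s, if anything falls off the work surface, if the arm or the gripper's body presses on something with over 40 N, if the wrist force passes 120 N, or if a joint passes its speed limit or range.

ROBOT

A 6-joint arm with a two-finger parallel gripper is mounted at the origin on the work surface. World frame = base frame: x ahead of the robot, y to its left, z up, the work surface at z = 0. Lengths are in mm, angles in rad, forces in N, time in s.
With the tool pointing down it reaches from about 300 to 775 mm from the base axis. Payload 14.6 kg.
Tool frame: the origin (TCP) lies at the very end of the fingers, on their centre line; the grasp point (between the pads) lies 19 mm behind it; x points along the fingers, y is the direction in which the jaws open and shut, and the axes are right-handed (so a half turn about x gives the same grasp; the last joint's range is limited). The gripper opens to 85 mm and grips with 20 to 120 N. Pads are 22 mm wide; open, the fingers measure 114 mm over their backs; the gripper's body (76 mm by 85 mm) begins 54 mm behind the grasp point. The pads swing forward as they close: fully open they stand 13 mm farther back than shut.
Start: joints at [-0.067, 0.3, 1.521, -0, 1.321, -0.067], TCP at [549.99, -0.002, 231.281] pointing down, gripper open.
Joint ranges: [-3.03, 3.03], [-0.79, 2.21], [0.23, 2.52], [-1.04, 4.18], [0, 3.07], [-2.55, 2.55]. Speed limits (rad/s): [2.22, 2.22, 2.57, 3.14, 3.14, 3.14].

INTERFACE

Orientations are given as a 3x3 rotation matrix whose columns are the frame's x, y, z axes.
In Python, from bench import env gives the robot as it stands. The module is installed in compiled form; this text tells all that it offers.
- The arm moves only by the tool carry_out, never from a script. Its arguments are lists of equal length, an entry for each row: "fingers": the finger opening in m, from 0 to 0.0854; "xyz": the shift along the tool's x, y, z in m, a list of three; "delta_rot": the turn, a rotation vector about the tool's x, y, z in degrees, a list of three. A call has exactly 10 rows; each row is the pose to reach, as a shift and turn from the pose measured when the call began, along the tool's axes at that moment; what a row does not reach only later rows make up. A row lasts 1/12 s, in which the tool goes at most 41.7 mm and 7.16 degrees, less where a joint would pass 70% of its speed; a pose out of reach is approached as far as the arm can. A call with a gripper value outside its range is refused whole. The fingers move at their own pace and stop on an object; "grip_force" is the grip in N (left out, the last holds). Time passes only in rows, so rows that repeat a pose let the fingers close, or fill a call up. It gives the time, the measured TCP pose, the force and the opening at its end, in the units of the state.
- env.read_state(): the state, without advancing time (a new reading comes with each control period).
- env.camera(name): name is "scene" or "side" or "wrist"; returns (picture, depth): 400x640x3 uint8, blue, green, red; 400x640 float32, mm along the optical axis (not along the pixel's ray), 0 where there is no reading.
- env.camera_model(name): a dict with "mtx" (3x3 intrinsics, pixels), "T" (4x4, takes a point from camera to world coordinates); the wrist camera has in their place "tool_from_camera" (4x4, takes a point from camera to tool coordinates, whose origin is the TCP and whose axes are the tool frame's). Camera axes: x right, y down, z forward; pixel columns grow to the right and rows downward; lengths in mm; the calibration is good to about 2 mm. A picture is of the moment at which its call begins: read the wrist's pose just before it. camera_model takes no time and is no camera call.
- env.close_job(): hands the job in, once; it reports no verdict.
The state is a dict: "clock": time; "joints": joint angles; "joint_vel": joint speeds; "tau": joint torques, N m; "eef_pos": TCP position; "tool_rot": TCP orientation; "ft_force": force on the tool from outside, world axes, zero at the start; "wrist_torque": the same for the moment, N m; "opening": finger opening in mm.
Only numpy, scipy, OpenCV 4.12 (cv2) and the standard library are available. Lean on these libraries where they do the work, as an engineer would, in place of code of your own. Each camera call takes 0.05 s, during which the arm holds its last target.

## Working session

There is one attempt and no reset: what is moved stays moved. The work goes in short steps, Python scripts to look and compute and a tool call to move; the robot and the scene stay as the last step left them, time stands still between calls to the robot, and variables do not carry over. Pictures are saved under pics/ and viewed, and the job is handed in when it is done.

Besides the shell and the picture viewer there is one more tool, called after "Call:" as name(argument=value, ...) on one line, values as JSON. carry_out: Moves the arm, as the interface text tells. Its arguments: {"type":"object","properties":{"fingers":{"type":"array"},"xyz":{"type":"array"},"delta_rot":{"type":"array"},"grip_force":{"type":"number"}},"required":["fingers","xyz","delta_rot"]}

```bash
mkdir -p pics
cat > h.py <<'E'
import numpy as np, cv2
from bench import env
np.set_printoptions(precision=3,suppress=True)
def ray_plane(K,T,px,z):
    px=np.atleast_2d(px).astype(float)
    d=np.c_[px,np.ones(len(px))]@np.linalg.inv(K).T@T[:3,:3].T
    o=T[:3,3]; s=(z-o[2])/d[:,2]
    return o+d*s[:,None]
def proj(K,T,P):
    P=np.atleast_2d(P); Ti=np.linalg.inv(T); c=P@Ti[:3,:3].T+Ti[:3,3]; u=c@K.T
    return u[:,:2]/u[:,2:]
E
python3 - <<'E'
from h import *
s=env.read_state(); print(s)
for n in ("scene","side","wrist"):
    p,d=env.camera(n); cv2.imwrite(f"pics/{n}0.png",p); np.savez(f"{n}0.npz",p=p,d=d)
    print(n,env.camera_model(n))
E
```

```text
{'clock': 0.0, 'joints': array([-0.067,  0.3  ,  1.522,  0.   ,  1.321, -0.067]), 'joint_vel': array([-0.   ,  0.001, -0.   ,  0.   ,  0.001, -0.   ]), 'tau': array([  0.002, -54.349, -36.178,   0.   ,   0.004,  -0.   ]), 'eef_pos': array([549.757,   0.003, 230.694]), 'tool_rot': array([[-0.001,  1.   , -0.   ],
       [ 0.   , -0.   , -1.   ],
       [-1.   , -0.001, -0.   ]]), 'ft_force': array([ 0.221,  0.553, -0.255]), 'wrist_torque': array([-0.031,  0.062, -0.001]), 'opening': 85.5235768416919}
scene {'mtx': array([[392.164,   0.   , 316.296],
       [  0.   , 392.164, 199.681],
       [  0.   ,   0.   ,   1.   ]]), 'T': array([[   0.553,    0.53 ,   -0.643, 1240.203],
       [   0.833,   -0.365,    0.416, -458.94 ],
       [  -0.014,   -0.765,   -0.644,  760.573],
       [   0.   ,    0.   ,    0.   ,    1.   ]])}
side {'mtx': array([[401.93 ,   0.   , 318.4  ],
       [  0.   , 401.93 , 198.466],
       [  0.   ,   0.   ,   1.   ]]), 'T': array([[  -0.991,   -0.108,    0.08 ,  476.655],
       [  -0.134,    0.746,   -0.652,  822.43 ],
       [   0.01 ,   -0.657,   -0.754, 1046.605],
       [   0.   ,    0.   ,    0.   ,    1.   ]])}
wrist {'mtx': array([[348.94 ,   0.   , 319.354],
       [  0.   , 348.94 , 196.597],
       [  0.   ,   0.   ,   1.   ]]), 'tool_from_camera': array([[  -0.001,   -0.28 ,    0.96 , -142.696],
       [   1.   ,    0.   ,    0.001,   -0.755],
       [  -0.   ,    0.96 ,    0.28 ,  -72.15 ],
       [   0.   ,    0.   ,    0.   ,    1.   ]])}
```

View pics/scene0.png

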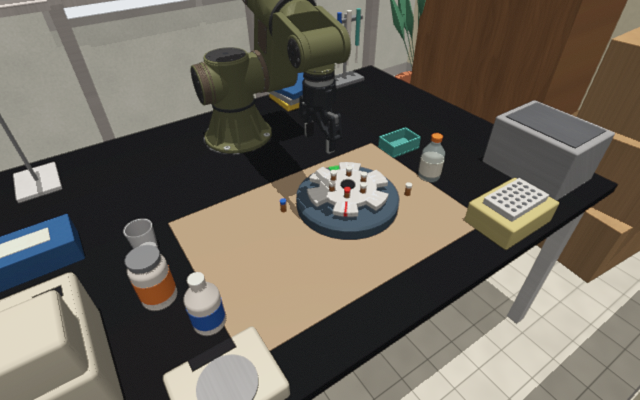

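View pics/side0.png

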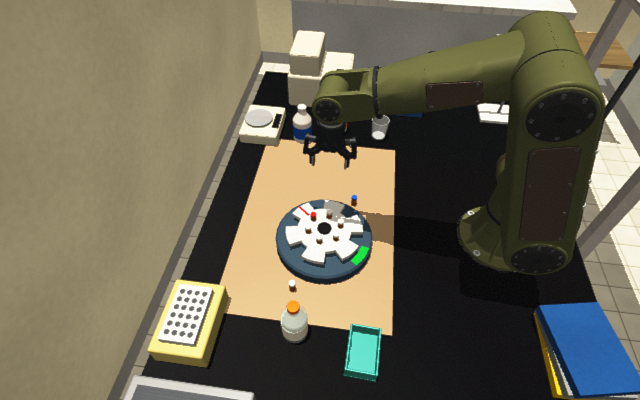

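View pics/wrist0.png

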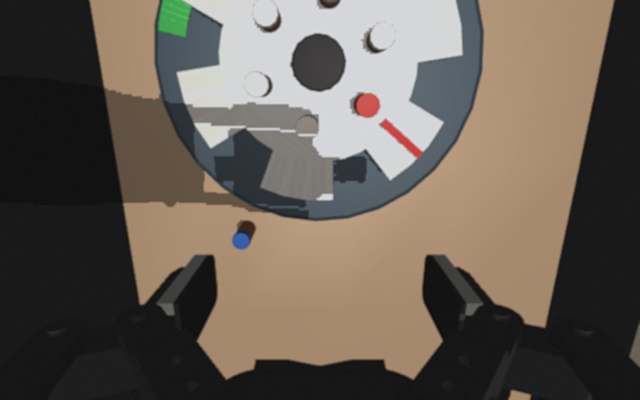

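```bash
cat >> h.py <<'E'
def wristT(s):
    A=np.eye(4);A[:3,:3]=s["tool_rot"];A[:3,3]=s["eef_pos"]
    return A@env.camera_model("wrist")["tool_from_camera"]
def cents(mask,amin=15):
    n,l,st,c=cv2.connectedComponentsWithStats(mask.astype(np.uint8))
    return [(st[i,4],c[i],l==i) for i in range(1,n) if st[i,4]>=amin]
def masks(p):
    h=cv2.cvtColor(p,cv2.COLOR_BGR2HSV); H,S,V=[h[...,i].astype(int) for i in range(3)]
    return dict(green=(abs(H-62)<12)&(S>150)&(V>80), red=((H<5)|(H>174))&(S>150)&(V>90))
E
python3 - <<'E'
from h import *
s=env.read_state()
for n in ("side","wrist","scene"):
    p=np.load(f"{n}0.npz")["p"]; m=env.camera_model(n); K=m["mtx"]; T=m["T"] if n!="wrist" else wristT(s)
    M=masks(p)
    for k,z in (("green",41),("red",70)):
        for a,c,l in cents(M[k]): print(n,k,a,c,ray_plane(K,T,c,z)[0], ray_plane(K,T,c,97)[0] if k=="red" else "")
    # hub: dark blob
    g=p.max(2)
    for a,c,l in cents(g<60,60):
        w=ray_plane(K,T,c,78)[0]
        if a<4000 and 400<w[0]<800 and -200<w[1]<300: print(n,"dark",a,c,w)
    # base blue-grey outline
    h=cv2.cvtColor(p,cv2.COLOR_BGR2HSV)
    b=(h[...,0]>95)&(h[...,0]<118)&(h[...,1]>60)&(h[...,2]>30)
    for a,c,l in cents(b,300):
        cs,_=cv2.findContours(l.astype(np.uint8),cv2.RETR_EXTERNAL,cv2.CHAIN_APPROX_NONE)
        q=max(cs,key=len)[:,0]
        if n=="wrist": q=q[q[:,1]>1]
        w=ray_plane(K,T,q,40)[:,:2].astype(np.float32)
        A=np.c_[2*w,np.ones(len(w))]; x=np.linalg.lstsq(A,(w**2).sum(1),rcond=None)[0]
        print(n,"base",a,x[:2],np.sqrt(x[2]+x[0]**2+x[1]**2), cv2.minEnclosingCircle(w))
E
```

```text
side green 181 [359.724 254.978] [432.901 154.501  41.   ] 
side red 16 [303.625 210.5  ] [619.872  33.4    70.   ] [615.912  55.214  97.   ]
side red 25 [312.92 214.44] [588.715  44.953  70.   ] [585.617  66.448  97.   ]
side dark 106 [348.575 211.17 ] [479.734  22.601  78.   ]
side dark 111 [323.991 227.91 ] [547.442  97.983  78.   ]
side dark 410 [324.61  274.117] [525.989 254.839  78.   ]
side base 2525 [546.265 106.508] 129.25246778921138 ((546.1787719726562, 108.9052505493164), 153.0625457763672)
side base 6595 [-155.4    344.216] 117.82160692675042 ((-154.3551025390625, 343.7852783203125), 146.9278564453125)
wrist green 297 [169.407  16.66 ] [419.876 136.924  41.   ] 
wrist red 395 [366.511 104.841] [588.967  64.137  70.   ] [585.429  64.849  97.   ]
wrist red 293 [401.164 138.27 ] [619.975  36.203  70.   ] [613.679  39.4    97.   ]
wrist dark 210 [305.505  60.071] [538.297  98.629  78.   ]
wrist dark 818 [181.566 124.439] [434.647  48.521  78.   ]
wrist dark 3056 [252.769 175.691] [491.568   4.886  78.   ]
wrist dark 633 [350.139 169.367] [575.85   10.495  78.   ]
wrist dark 90 [245.467 227.611] [482.402 -43.251  78.   ]
scene green 19 [333.737 167.632] [422.086 138.5    41.   ] 
scene red 33 [346.848 189.152] [561.149  84.035  70.   ] [587.698  62.806  97.   ]
scene red 23 [345.261 209.391] [627.652  28.631  70.   ] [651.601   9.568  97.   ]
scene dark 79 [347.494 183.316] [548.796  95.279  78.   ]
scene dark 682 [342.972 228.172] [687.971 -23.982  78.   ]
scene base 360 [-179.24  368.18] 94.03868824136381 ((-177.8477020263672, 376.2230529785156), 141.39447021484375)
scene base 2773 [576.565  72.611] 124.42651068681717 ((569.2733154296875, 78.44731903076172), 154.13841247558594)
scene base 3634 [ 285.795 -672.276] 101.72449739370278 ((281.53607177734375, -675.1151733398438), 135.05950927734375)
scene base 534 [ 703.956 -397.466] 33.89522042876414 ((700.3605346679688, -400.4681091308594), 45.38027572631836)
```

```bash
cat > pics_fit.py <<'E'
from h import *
s=env.read_state()
z=np.load("wrist0.npz"); p=z["p"]; K=env.camera_model("wrist")["mtx"]; T=wristT(s)
g=p.max(2)
for th in (50,60,75):
  for a,c,l in cents(g<th,200):
    if abs(c[0]-318)<15 and abs(c[1]-62)<15: print(th,a,c,ray_plane(K,T,c,78)[0])
# white caps at z=97 -> fit centre
h=cv2.cvtColor(p,cv2.COLOR_BGR2HSV)
# base rim on wrist: blue grey
b=((h[...,0]>95)&(h[...,0]<118)&(h[...,1]>50)&(h[...,2]>30)).astype(np.uint8)
cs,_=cv2.findContours(b,cv2.RETR_EXTERNAL,cv2.CHAIN_APPROX_NONE)
q=np.concatenate([c[:,0] for c in cs]); q=q[q[:,1]>2]; w=ray_plane(K,T,q,40)[:,:2]
r=np.hypot(*(w-[546,98]).T); w=w[(r>142)&(r<156)]
x=np.linalg.lstsq(np.c_[2*w,np.ones(len(w))],(w**2).sum(1),rcond=None)[0]; print("base fit",len(w),x[:2],np.sqrt(x[2]+x[0]**2+x[1]**2))
for n,pts in (("blue",(242,240)),): print(n,ray_plane(K,T,pts,40))
K=env.camera_model("side")["mtx"];T=env.camera_model("side")["T"]
for n,pt,zz in (("bluevial",(354,198),40),("white",(292,285),40),("bottle",(294,310),150),("tray",(363,350),20)): print(n,ray_plane(K,T,pt,zz))
d=z["d"]; print(d[62,318], ray_plane.__name__)
p=np.load("side0.npz")["p"]
for a,c,l in cents(masks(p)["green"]):
    w=ray_plane(K,T,np.argwhere(l)[:,::-1],40.5)-[547,98,0]
    print("green r",np.hypot(w[:,0],w[:,1]).min(),np.hypot(w[:,0],w[:,1]).max(),"ang",np.percentile(np.degrees(np.arctan2(w[:,1],w[:,0])),[0,5,50,95,100]))
E
python3 pics_fit.py
```

```text
60 210 [305.505  60.071] [538.297  98.629  78.   ]
75 2273 [317.943  62.125] [548.146  97.11   78.   ]
base fit 848 [547.906  96.925] 144.43349128269506
blue [[469.427 -71.774  40.   ]]
bluevial [[466.769 -67.876  40.   ]]
white [[613.921 279.749  40.   ]]
bottle [[582.459 403.9   150.   ]]
tray [[404.498 426.296  20.   ]]
276.44305 ray_plane
green r 115.30746230213903 142.00973180828478 ang [138.156 139.914 153.971 168.083 169.847]
```

Call:
carry_out(fingers=[0, 0, 0, 0, 0, 0, 0, 0, 0, 0], xyz=[[0.02, 0.03, -0.02], [0.04, 0.055, -0.04], [0.06, 0.08, -0.06], [0.08, 0.097, -0.075], [0.1, 0.097, -0.075], [0.1, 0.097, -0.075], [0.1, 0.097, -0.075], [0.1, 0.097, -0.075], [0.1, 0.097, -0.075], [0.1, 0.097, -0.075]], delta_rot=[[5, 0, 0], [10, 0, 0], [15, 0, 0], [20, 0, 0], [20, 0, 0], [20, 0, 0], [20, 0, 0], [20, 0, 0], [20, 0, 0], [20, 0, 0]], grip_force=40)

```text
clock: 0.98
eef_pos: [647.1, 74.6, 132.5]
tool_rot: [[0.001, 0.94, -0.342], [0.0, -0.342, -0.94], [-1.0, 0.001, -0.001]]
ft_force: [0.0, 0.2, 0.1]
opening: 0.3
```

Call:
carry_out(fingers=[0, 0, 0, 0, 0, 0, 0, 0, 0, 0], xyz=[[0.015, -0.008, 0.022], [0.03, -0.015, 0.045], [0.045, -0.015, 0.045], [0.053, -0.015, 0.045], [0.056, -0.015, 0.045], [0.058, -0.015, 0.045], [0.06, -0.015, 0.045], [0.062, -0.015, 0.045], [0.063, -0.015, 0.045], [0.064, -0.015, 0.045]], delta_rot=[[0, 0, 0], [0, 0, 0], [0, 0, 0], [0, 0, 0], [0, 0, 0], [0, 0, 0], [0, 0, 0], [0, 0, 0], [0, 0, 0], [0, 0, 0]])

```text
clock: 1.82
eef_pos: [618.4, 38.1, 70.0]
tool_rot: [[0.003, 0.94, -0.342], [0.001, -0.342, -0.94], [-1.0, 0.003, -0.002]]
ft_force: [-5.9, 4.5, 18.7]
opening: -0.3
```

Run:
```python
from h import *
s=env.read_state(); print(s["clock"],s["eef_pos"],s["ft_force"],s["wrist_torque"],s["joint_vel"])
p,_=env.camera("side"); cv2.imwrite("pics/side1.png",cv2.resize(p[150:320,220:420],None,fx=3.9,fy=3.4))
p,_=env.camera("wrist"); cv2.imwrite("pics/wrist1.png",p)
s=env.read_state(); print(s["clock"],s["eef_pos"],s["ft_force"])
```

```text
1.8167 [618.37   38.078  69.999] [-5.853  4.535 18.671] [ 0.741  1.017 -0.005] [ 0.005  0.003 -0.002  0.007 -0.012 -0.001]
1.9167 [618.356  38.075  70.059] [-3.591  2.664  9.808]
```

View pics/side1.png

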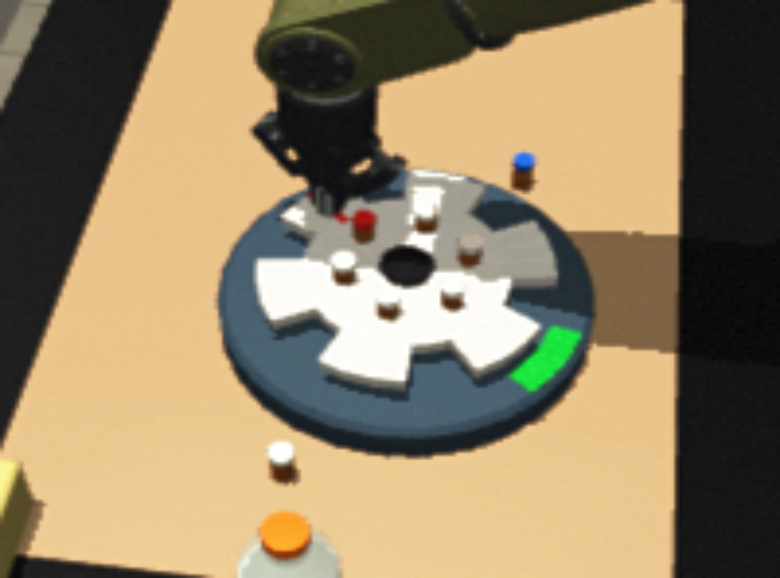

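View pics/wrist1.png

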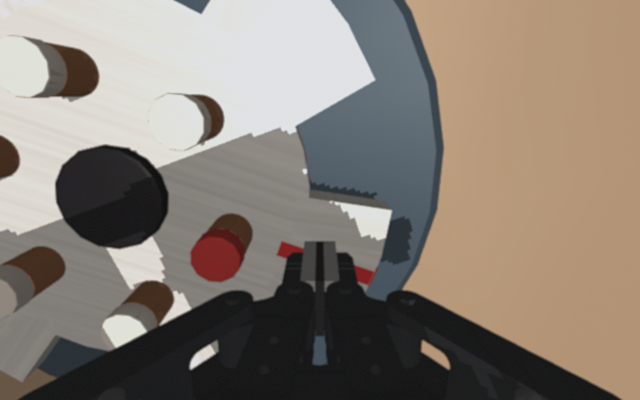

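Call:
carry_out(fingers=[0, 0, 0, 0, 0, 0, 0, 0, 0, 0], xyz=[[-0.01, 0, 0], [-0.015, 0.004, -0.01], [-0.015, 0.014, -0.048], [-0.015, 0.014, -0.048], [-0.015, 0.014, -0.048], [-0.01, 0.014, -0.048], [-0.003, 0.014, -0.048], [0.005, 0.014, -0.048], [0.013, 0.014, -0.048], [0.013, 0.014, -0.048]], delta_rot=[[0, 0, 0], [0, 0, 0], [0, 0, 0], [0, 0, 0], [0, 0, 0], [0, 0, 0], [0, 0, 0], [0, 0, 0], [0, 0, 0], [0, 0, 0]])

```text
clock: 2.75
eef_pos: [646.9, 77.9, 54.8]
tool_rot: [[0.0, 0.94, -0.342], [0.001, -0.342, -0.94], [-1.0, 0.0, -0.001]]
ft_force: [-0.1, 0.1, -0.8]
opening: 0.3
```

```bash
cat >> h.py <<'E'
C=np.array([548,97]); GREEN=154.0
def angs(n,p,T=None):
    m=env.camera_model(n); T=m["T"] if T is None else T; out=[]
    for a,c,l in cents(masks(p)["red"],5):
        for z,r0,nm in ((70,97,"line"),(97,50,"cap")):
            w=ray_plane(m["mtx"],T,c,z)[0,:2]-C; r=np.hypot(*w)
            if abs(r-r0)<14: out.append((nm,int(a),round(r,1),round(float((np.degrees(np.arctan2(w[1],w[0]))-GREEN)%360),1)))
    return out
E
python3 - <<'E'
from h import *
s=env.read_state(); print(s["clock"],s["eef_pos"],s["ft_force"])
p,_=env.camera("side"); cv2.imwrite("pics/side2.png",cv2.resize(p[150:320,220:420],None,fx=3.9,fy=3.4)); print(angs("side",p))
p,_=env.camera("wrist"); cv2.imwrite("pics/wrist2.png",p); print(angs("wrist",p,wristT(s)))
p,_=env.camera("scene"); cv2.imwrite("pics/scene2.png",p); print(angs("scene",p))
E
```

```text
2.75 [646.883  77.913  54.794] [-0.11   0.077 -0.829]
[('cap', 29, np.float64(49.6), 161.9)]
[]
[('cap', 35, np.float64(51.8), 160.2), ('line', 25, np.float64(105.4), 160.5)]
```

View pics/wrist2.png

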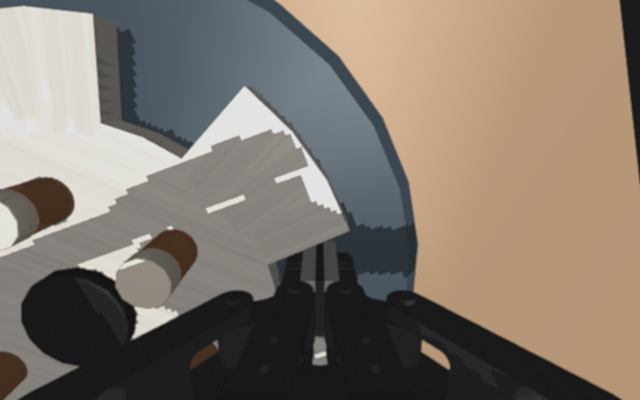

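View pics/side2.png

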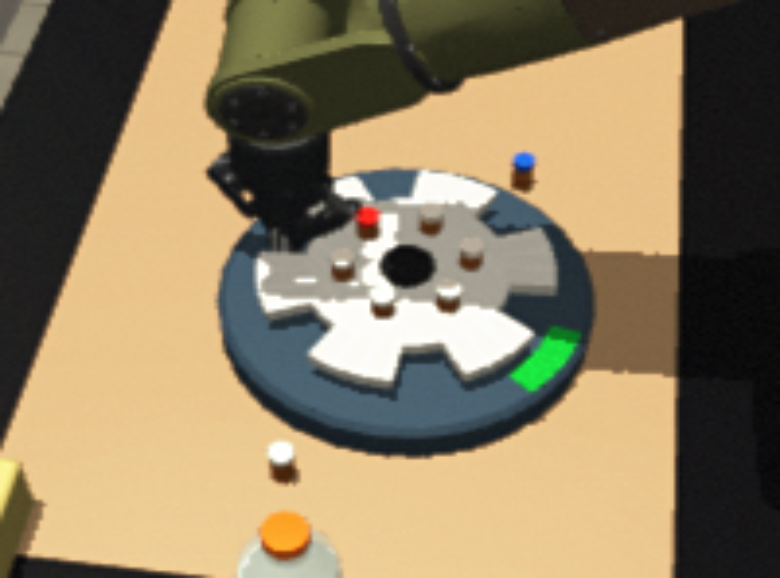

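Run:
```python
from h import *
s=env.read_state(); print(s["clock"]); e=s["eef_pos"]; R=s["tool_rot"]
a0=np.degrees(np.arctan2(e[1]-97,e[0]-548))
for d,u,r in zip([2,5,9,14,20.5,28,36,44,52,55],[0,0,0,0,0,0,0,25,50,50],[101]*10):
    a=np.radians(a0-d); t=np.array([548+r*np.cos(a),97+r*np.sin(a),e[2]+u]); print(d,R.T@(t-e))
```

```text
2.9
2 [-0.007 -0.211  3.607]
5 [-0.015  0.331  8.867]
9 [-0.027  0.623 15.911]
14 [-0.044  0.296 24.716]
20.5 [-0.07  -1.273 36.06 ]
28 [-0.103 -4.664 48.829]
36 [ -0.143 -10.085  61.835]
44 [-25.187 -17.187  73.915]
52 [-50.233 -25.907  84.878]
55 [-50.251 -29.588  88.673]
```

Call:
carry_out(fingers=[0, 0, 0, 0, 0, 0, 0, 0, 0, 0], xyz=[[0, 0, 0.0036], [0, 0, 0.009], [0, 0.0005, 0.016], [0, 0.0003, 0.0247], [0, -0.001, 0.036], [0, -0.0045, 0.049], [0, -0.01, 0.062], [-0.025, -0.017, 0.074], [-0.05, -0.026, 0.085], [-0.05, -0.03, 0.089]], delta_rot=[[0, 0, 0], [0, 0, 0], [0, 0, 0], [3, 0, 0], [7, 0, 0], [12, 0, 0], [18, 0, 0], [24, 0, 0], [28, 0, 0], [28, 0, 0]])

```text
clock: 3.73
eef_pos: [589.9, 3.2, 111.7]
tool_rot: [[0.01, 0.665, -0.747], [0.0, -0.747, -0.665], [-1.0, 0.006, -0.007]]
ft_force: [0.7, -0.4, 1.2]
opening: 0.4
```

```bash
cat > look.py <<'E'
from h import *
import sys
for i in range(int(sys.argv[1])):
    s=env.read_state(); p,_=env.camera("side"); q,_=env.camera("scene")
    print(round(s["clock"],3),s["eef_pos"],[(a[0],a[3]) for a in angs("side",p)],"|",[(a[0],a[3]) for a in angs("scene",q)])
    cv2.imwrite(f"pics/s_{s['clock']:.2f}.png",p); cv2.imwrite(f"pics/q_{s['clock']:.2f}.png",q)
E
python3 look.py 6
```

```text
3.733 [589.873   3.249 111.696] [('cap', 104.1)] | []
3.833 [588.999   3.943 108.101] [('cap', 92.1)] | []
3.933 [589.042   4.679 106.458] [('line', 85.5), ('cap', 84.1)] | [('line', 78.4)]
4.033 [589.086   4.988 105.987] [('line', 75.0), ('cap', 73.0)] | []
4.133 [589.143   5.069 106.097] [('line', 65.0), ('cap', 61.1)] | []
4.233 [589.161   5.024 106.338] [('cap', 52.1), ('line', 55.0)] | []
```

Call:
carry_out(fingers=[0, 0, 0, 0, 0, 0, 0, 0, 0, 0], xyz=[[0, -0.007, 0.009], [0, -0.014, 0.018], [0.005, -0.021, 0.028], [0.01, -0.021, 0.028], [0.015, -0.021, 0.028], [0.02, -0.021, 0.028], [0.022, -0.021, 0.028], [0.024, -0.021, 0.028], [0.025, -0.021, 0.028], [0.026, -0.021, 0.028]], delta_rot=[[0, 0, 0], [4, 0, 0], [8, 0, 0], [12, 0, 0], [16, 0, 0], [20, 0, 0], [20, 0, 0], [20, 0, 0], [20, 0, 0], [20, 0, 0]])

```text
clock: 5.17
eef_pos: [554.5, 1.9, 80.5]
tool_rot: [[0.003, 0.376, -0.926], [0.001, -0.926, -0.376], [-1.0, 0.001, -0.003]]
ft_force: [-0.3, -0.8, 0.8]
opening: -0.1
```

```bash
python3 look.py 5
```

```text
5.167 [554.499   1.865  80.52 ] [('cap', 323.1), ('line', 323.6)] | [('cap', 311.4)]
5.267 [554.427   1.864  80.475] [('cap', 313.3), ('line', 314.3)] | [('cap', 306.1), ('line', 310.5)]
5.367 [554.498   1.867  80.646] [('cap', 305.0), ('line', 305.4)] | [('cap', 297.4)]
5.467 [554.479   1.87   80.66 ] [('cap', 297.0), ('line', 296.3)] | [('cap', 287.7)]
5.567 [554.459   1.85   80.591] [('cap', 288.4), ('line', 287.4)] | [('cap', 278.6)]
```

Call:
carry_out(fingers=[0, 0, 0, 0, 0, 0, 0, 0, 0, 0], xyz=[[0.001, 0, 0], [0.002, 0, 0], [0.003, 0, 0], [0.004, 0, 0], [0.005, 0, 0], [0.006, 0, 0], [0.006, 0, 0], [0.006, 0, 0], [0.006, 0, 0], [0.006, 0, 0]], delta_rot=[[0, 0, 0], [0, 0, 0], [0, 0, 0], [0, 0, 0], [0, 0, 0], [0, 0, 0], [0, 0, 0], [0, 0, 0], [0, 0, 0], [0, 0, 0]])

```text
clock: 6.5
eef_pos: [554.5, 1.8, 74.6]
tool_rot: [[0.003, 0.375, -0.927], [0.001, -0.927, -0.375], [-1.0, 0.001, -0.003]]
ft_force: [0.0, 0.4, -0.4]
opening: -0.0
```

```bash
cat > track.py <<'E'
from h import *
import sys
# unwrap from known start: at t=5.567 angle -72
T=[5.167,5.267,5.367,5.467,5.567]; A=[-36.6,-46.2,-54.8,-63.4,-72.1]
stop_ttg=float(sys.argv[1]); tgt=float(sys.argv[2]) if len(sys.argv)>2 else -360
n=0
while True:
    s=env.read_state(); p,_=env.camera("side"); a=angs("side",p); n+=1
    t=s["clock"]
    if a:
        m=float(np.mean([x[3] for x in a]))
        pr=np.polyval(np.polyfit(T,A,2 if len(T)>8 else 1),t) if len(T)>=2 else A[-1]
        m=m+360*round((pr-m)/360); T.append(t);A.append(m)
    k=np.polyfit(T,A,2); v=np.polyval(np.polyder(k),t); r=np.roots(k-[0,0,tgt])
    r=[x.real for x in r if abs(x.imag)<1e-6 and x.real>t-.3]
    ttg=min(r)-t if r else 99
    if n%4==1: print(round(t,3),len(a),A[-1],"v",round(v,1),"ttg",round(ttg,2))
    if ttg<stop_ttg+.05 or n>45: break
s=env.read_state(); print("end",s["clock"],s["eef_pos"],s["ft_force"],"acc",2*k[0],"t_cross",t+ttg,"ttg",t+ttg-s["clock"],"v at",np.polyval(np.polyder(k),t+ttg))
for dd in (20,15,10,5,0,-5,-10):
    r=np.roots(k-[0,0,tgt+dd]); print(dd,np.round(np.min(r[r>t-.3].real)-s["clock"],3) if np.isreal(r).all() else r)
E
python3 track.py 0.6
```

```text
6.5 2 -148.25 v -76.8 ttg 3.63
6.7 2 -162.4 v -73.0 ttg 4.08
6.9 2 -177.3 v -71.2 ttg 3.59
7.1 2 -191.6 v -69.8 ttg 3.19
7.3 1 -201.0 v -62.6 ttg 99
7.5 1 -216.4 v -59.5 ttg 99
7.7 2 -232.45 v -60.9 ttg 3.06
7.9 1 -244.6 v -61.4 ttg 2.36
8.1 1 -258.7 v -61.8 ttg 1.94
8.3 1 -272.3 v -61.9 ttg 1.61
8.5 2 -280.0 v -59.9 ttg 1.43
8.7 2 -291.0 v -56.7 ttg 1.32
end 8.8 [554.444   1.855  74.554] [-0.113 -0.489 -0.784] acc 8.9165329202241 t_cross 10.031418544394622 ttg 1.2314185443946215 v at -44.618206202699184
20 0.802
15 0.906
10 1.012
5 1.121
0 1.231
-5 1.345
-10 1.461
```

```bash
sed -i 's/^T=.*/T=[8.1,8.3,8.5,8.7]; A=[-258.7,-271,-280,-291]/' track.py; python3 track.py 0.62
```

```text
8.8 2 -296.65 v -51.2 ttg 1.35
9.0 2 -306.35 v -50.4 ttg 1.13
9.2 2 -316.5 v -49.3 ttg 0.93
9.4 2 -327.4 v -49.9 ttg 0.68
end 9.5 [554.43    1.861  74.548] [-0.355 -0.571  0.79 ] acc 2.781368048347725 t_cross 10.064775980383553 ttg 0.564775980383553 v at -48.55774914871222
20 0.158
15 0.259
10 0.36
5 0.462
0 0.565
-5 0.668
-10 0.772
```

Call:
carry_out(fingers=[0, 0, 0, 0, 0, 0, 0, 0, 0, 0], xyz=[[0, 0, 0], [0.0008, 0, 0], [0.0018, 0, 0], [0.0028, 0, 0], [0.0038, 0, 0], [0.0047, 0, 0], [0.0053, 0, 0], [0.0057, 0, 0], [0.0059, 0, 0], [0.0059, 0, 0]], delta_rot=[[0, 0, 0], [0, 0, 0], [0, 0, 0], [0, 0, 0], [0, 0, 0], [0, 0, 0], [0, 0, 0], [0, 0, 0], [0, 0, 0], [0, 0, 0]])

```text
clock: 10.33
eef_pos: [555.5, 1.9, 70.0]
tool_rot: [[0.006, 0.375, -0.927], [0.001, -0.927, -0.375], [-1.0, 0.002, -0.006]]
ft_force: [-0.9, 1.0, 11.8]
opening: 0.3
```

```bash
python3 look.py 3; python3 -c "
from h import *
s=env.read_state();print(s['ft_force'],s['eef_pos'])"
```

```text
10.333 [555.512   1.92   70.012] [('cap', 4.5), ('line', 7.7)] | [('line', 2.2), ('cap', 13.1)]
10.433 [555.496   1.917  70.028] [('cap', 4.5), ('line', 7.7)] | [('cap', 12.9)]
10.533 [555.489   1.922  70.031] [('cap', 4.5), ('line', 7.7)] | [('line', 2.2), ('cap', 13.1)]
[-0.72   1.241 11.693] [555.469   1.912  70.003]
```

Call:
carry_out(fingers=[0, 0, 0, 0, 0, 0, 0, 0, 0, 0], xyz=[[-0.001, 0, 0], [-0.003, 0, 0], [-0.01, 0, 0], [-0.025, 0, 0], [-0.05, 0, 0], [-0.08, 0, 0], [-0.1, 0, 0], [-0.1, 0, 0], [-0.1, 0, 0], [-0.1, 0, 0]], delta_rot=[[0, 0, 0], [0, 0, 0], [0, 0, 0], [0, 0, 0], [0, 0, 0], [0, 0, 0], [0, 0, 0], [0, 0, 0], [0, 0, 0], [0, 0, 0]])

```text
clock: 11.47
eef_pos: [554.5, 1.9, 169.4]
tool_rot: [[0.005, 0.375, -0.927], [0.001, -0.927, -0.375], [-1.0, 0.001, -0.005]]
ft_force: [0.7, -0.1, 0.4]
opening: -0.3
```

```bash
python3 look.py 5; python3 -c "
from h import *
s=env.read_state();print(s['ft_force'],s['eef_pos'])
p,_=env.camera('side'); cv2.imwrite('pics/end.png',cv2.resize(p[150:320,220:420],None,fx=3.9,fy=3.4))"
```

```text
11.467 [554.472   1.853 169.402] [('cap', 4.5), ('line', 7.7)] | [('line', 2.4), ('cap', 13.4)]
11.567 [554.4     1.857 168.94 ] [('cap', 4.5), ('line', 7.7)] | [('line', 2.4), ('cap', 13.4)]
11.667 [554.526   1.896 169.115] [('cap', 4.5), ('line', 7.7)] | [('line', 2.2), ('cap', 13.1)]
11.767 [554.714   1.835 169.463] [('cap', 4.5), ('line', 7.7)] | [('line', 2.2), ('cap', 13.1)]
11.867 [554.8     1.837 169.692] [('cap', 4.5), ('line', 7.7)] | [('line', 2.2), ('cap', 13.1)]
[ 0.558  0.771 -0.505] [554.839   1.853 169.888]
```

View pics/end.png

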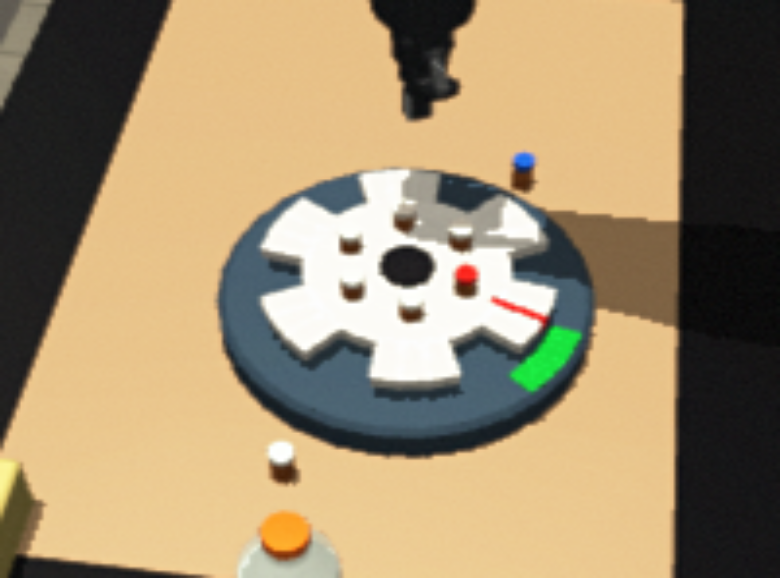

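Run:
```python
from h import *
s=env.read_state(); 
for n in ("side","scene","wrist"):
    p,_=env.camera(n); m=env.camera_model(n); K=m["mtx"]; T=m["T"] if n!="wrist" else wristT(s)
    M=masks(p)
    for k,z in (("green",40.5),("red",70)):
        for a,c,l in cents(M[k],8):
            w=ray_plane(K,T,np.argwhere(l)[:,::-1],z)[:,:2]-C; an=np.degrees(np.arctan2(w[:,1],w[:,0]))%360
            print(n,k,a,c,"r",np.hypot(*w.T).min().round(),np.hypot(*w.T).max().round(),"ang",np.percentile(an,[0,50,100]))
```

```text
side green 180 [359.778 254.95 ] r 117.0 143.0 ang [138.121 153.831 169.485]
side red 26 [339.  230.5] r 40.0 53.0 ang [169.758 182.384 194.245]
side red 23 [353.391 240.957] r 73.0 117.0 ang [158.788 161.785 163.713]
scene red 28 [341.321 168.464] r 69.0 109.0 ang [150.048 156.233 161.252]
wrist green 279 [ 71.513 225.556] r 119.0 142.0 ang [138.073 140.049 142.522]
wrist red 925 [126.901 232.403] r 57.0 115.0 ang [148.256 159.302 164.879]
```

```bash
python3 -c "
from bench import env
print(env.read_state()['clock'],env.close_job())"
```

```text
the job is handed in; nothing more can be done
12.1667 None
```

I flicked the wheel clockwise to about 1.75 rad/s with closed fingertips in a notch. It coasted untouched past the green zone and on for about a full turn. When the mark came round again I braked it with a fingertip on a lobe (about 12 N), lifted clear by 100 mm and handed in. The clock read 12.2 s; no verdict was reported.

**Final position:** In pictures over about half a second after the lift, the wheel did not move. The side camera puts the mark at 162° in the world frame and the green zone at 138–169.5° (middle 154°). That is about 6–8° off the middle, roughly 10–13 mm against the 30 mm allowed.

**Where the checks disagreed:** The scene camera put the mark line about 2° from the middle. It put the red cap about 13° off, but its cap reading was already less reliable earlier. The wrist view covered only part of the green zone, so it could not confirm the middle.

**Other contact:**
- Before the flick I touched a lobe lightly to find the wheel's height (about 19 N). The wheel turned about 5° around the time of that touch and the move into the notch, before the spin began.
- The force readings I took, at the end of moves and between them, were otherwise near zero apart from the braking press.
- I planned the paths to keep clear of the vials and loose items. In the last side-camera picture the two spare vials and the bottle look unmoved. I did not measure the loose items again at the end.

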